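# Advance the sample turntable by one index notch

## Task

Advance the sample turntable by one station so that the amber jar comes under the reader head: pull up the spring plunger's black knob, swing the turntable counter-clockwise (seen from above) to the very next notch, and let the pin snap fully home in it so that the turntable is locked. Be gentle: never force the pin sideways against its notch, keep the jar standing in its place on the turntable, leave the other things on the bench alone, and let go at the end.

Things in the scene. Friction and masses are not known exactly. Their poses are not given: they have to be found in the camera images.
- stage: Fixed round grey base of the rotary stage, 316 mm across, 20 mm high. Origin on the vertical turning axis at bench height; -x points to the home notch. The reader (white head 42 mm across, underside 117 mm over the bench, 55 mm from the axis) hangs from an arm on a 16 mm post 172 mm from the axis, 147 mm high, on the side opposite the knob; it marks the next station.
- home_notch (a point): Home notch, at turntable angle 0: a radial gap 14 mm wide in the steel index plate, 132 mm from the turning axis; this point is at the plate's top, 36 mm over the bench. The plates lie on the base's rim, 114 to 152 mm from the axis, tops 35 to 36 mm over the bench.
- axis (a point): Centre of the grey disc's top, on the turning axis, 48 mm over the bench. The disc is 170 mm across and has one radial arm, which carries the plunger. The next notch is in an adjustable sector: turntable angle 0.60 to 0.90 rad, exact place not measured (a gap in the plate seen from above, felt when the pin drops). A wrong notch follows 0.50 rad beyond it.
- carousel (a joint): Turntable angle, rad: 0 at the home notch, growing counter-clockwise seen from above, free from -0.15 to 1.45 with the pin out. It turns with a light drag (0.15 N m). The pin has 2 mm of play each way in a notch (0.015 rad).
- knob (a point): Centre of the plunger's black round knob: upright cylinder 26 mm across, 28 mm high, 132 mm from the turning axis. This point is 84 mm over the bench when the pin is home and rises with the plunger. Below is a steel barrel 18 mm across (top 66 mm over the bench) on the turntable's arm, 30 mm wide, top 48 mm over the bench.
- plunger (a joint): How far the plunger is pulled up, m: 0 with the pin fully home, 0.012 at the stop. A spring pushes it down with 5.6 N at 0, 9.8 N at 0.012, damped 50 N s/m. The pin clears the plates above 0.008. Let down between notches it rides on the plate at about 0.007 to 0.008; over a notch it drops to 0 by itself within 0.1 s if nothing holds the knob up.
- pin: Steel index pin, 10 mm across with a round tip, fixed under the knob and moving with it; hidden below the arm. Origin on the pin's axis, at bench height when home. It is delicate: the contact force on it must stay below 30 N (riding on the plate takes about 8 N).
- jar: Amber glass sample jar, 32 mm across, 45 mm high, standing loose on the turntable's disc, 55 mm from the axis on the side opposite the knob. Origin at the centre of its underside, z up.
- wash_bottle: White wash bottle with a blue cap and spout, 64 mm across, 175 mm high, standing on the bench. Origin at the centre of its underside. To be left alone.
- beaker: Glass beaker, 68 mm across, 85 mm high, standing on the bench. Origin at the centre of its underside. To be left alone.
- tip_box: Blue pipette-tip box, 120 x 80 x 60 mm, on the bench. Origin at the centre of its underside. To be left alone.
Mind the look-alikes: they are no part of the job. There is more than one size of the jar; the job needs the smallest.

How it is judged:
On the way, in this order (a step that is already met when the one before it is completed fails the run):
1. the plunger is pulled until its pin clears the home notch (value of joint plunger above 0.0075 m and value of joint carousel below 0.1 rad), for 0.1 s.
2. the turntable is swung away from the home notch with the pin out (value of joint plunger above 0.005 m and value of joint carousel above 0.25 rad), for 0.1 s.
At the end, for the whole second after the job is handed in: The turntable stands still in the next notch (angle 0.55 to 0.95 rad; not the home notch, not the one after) with the pin fully home (plunger within 1.5 mm of 0), and the jar stands upright (within 0.15 rad) on the disc, 40 to 70 mm from the turning axis (value of joint plunger below 0.0015 m and value of joint carousel between 0.55 and 0.95 rad and velocity of joint carousel between -0.05 and 0.05 rad/s and angle between jar's own z axis and vertical below 0.15 rad and height (world z) of jar above 0.04 m and horizontal distance between jar and stage between 0.04 and 0.07 m); the robot touches nothing.
It fails at once if the index pin takes more than 30 N (contact force between pin and anything else above 30 N).
It fails at once if the jar tips over (angle between jar's own z axis and vertical above 0.4 rad).
It fails at once if the wash bottle, beaker or tip box is moved by more than 20 mm (distance of any of wash_bottle, beaker, tip_box from where it was at the start of the episode above 0.02 m).
It also fails if it takes over 51 s, if anything falls off the work surface, if the arm or the gripper's body presses on something with over 40 N, if the wrist force passes 120 N, or if a joint passes its speed limit or range.

## Robot

A 6-joint arm with a two-finger parallel gripper is mounted at the origin on the work surface. World frame = base frame: x ahead of the robot, y to its left, z up, the work surface at z = 0. Lengths are in m, angles in rad, forces in N, time in s.
With the tool pointing down it reaches from about 0.325 to 0.9 m from the base axis. Payload 3.5 kg.
Tool frame: the origin (TCP) lies midway between the tips of the shut fingers; the grasp point (between the pads) lies 19 mm behind it (bot.pinch_z is the distance from the TCP to the grasp point, in m); z points along the fingers, y is the line along which they close (so a half turn about z gives the same grasp; the last joint's range is limited). The gripper opens to 85 mm and grips with 20 to 120 N. Pads are 22 mm wide; open, the fingers measure 114 mm over their backs; the gripper's body (76 mm by 85 mm) begins 54 mm behind the grasp point. The pads swing forward as they close: fully open they stand 13 mm farther back than shut.
Start: joints at [-1.29, 0.276, -0.026, 1.268, 0, 1.467], TCP at [0.234, -0.58, 0.231] pointing down, gripper open.
Joint ranges: [-3.12, 3.12], [-0.85, 1.88], [-1.08, 1.24], [-1.95, 2.15], [-1.57, 1.53], [-3.14, 3.14]. Speed limits (rad/s): [2.57, 2.57, 3.14, 3.14, 3.14, 3.14].

## Interface

Orientations are given as a 3x3 rotation matrix whose columns are the frame's x, y, z axes.
In Python, from station import status, viewer, job_done, bot gives the robot as it stands.
- The arm moves only by the tool arm_command, never from a script. Its argument "commands" is text: rows parted by semicolons, each of 5 numbers parted by spaces: the shift along the tool's x, y, z in mm, then the turn about the tool's z in degrees, then the opening, from 0 (shut) to 1 (fully open). A call has exactly 8 rows; each row shifts and turns the commanded pose from where the row before left it, along the tool's axes as they then stand; what a row does not reach is not made up. A row lasts 1/12 s, in which the tool goes at most 41.7 mm and 7.16 degrees, less where a joint would pass 70% of its speed; a pose out of reach is approached as far as the arm can. A call is refused whole if a number of a shift passes 41.7 or a number of a turn 7.16, either way. A call with a gripper value outside its range is refused whole. The fingers move at their own pace and stop on an object; the grip force is fixed at half the most. Time passes only in rows, so rows that do not move let the fingers close, or fill a call up. It gives the time, the measured TCP pose, the force, the opening and the grip force at its end, in the units of the state.
- status.read_state(): the state, without advancing time (a new reading comes with each control period).
- viewer.get_image(name): name is "scene" or "side" or "wrist"; returns a dict with "pixels" (400x640x3 uint8, red, green, blue), "fov_y" (degrees; the focal length in pixels is half the picture's height over the tangent of half this angle, whatever the lens; pixels are square), "cx", "cy" (the principal point, pixels), "dist" ([k1, k2, p1, p2, k3] as OpenCV has them; the pictures are not rectified), "eye" and "rotation" of the camera in the world; the wrist camera has in their place "mount" (4x4, takes a point from camera to tool coordinates, whose origin is the TCP and whose axes are the flange's). Camera axes: x right, y down, z forward; pixel columns grow to the right and rows downward; lengths in m; the calibration is good to about 2 mm. A picture is of the moment at which its call begins: read the wrist's pose just before it. There is no depth.
- job_done(): hands the job in; it is judged then, once.
The state is a dict: "time_s": time; "joint_pos": joint angles; "dq": joint speeds; "joint_torque": joint torques, N m; "eef_pos": TCP position; "tool_rot": TCP orientation; "wrist_force": force on the tool from outside, world axes, zero at the start; "wrist_torque": the same for the moment, N m; "width": opening from 0.0 (shut) to 1.0 (fully open); "grasp_force": force on a finger pad.
Only numpy, scipy, OpenCV 4.12 (cv2) and the standard library are available. Lean on these libraries where they do the work, as an engineer would, in place of code of your own. Each camera call takes 0.05 s, during which the arm holds its last target. There are 200 camera calls.

## Working session

There is one attempt and no reset: what is moved stays moved. The work goes in short steps, Python scripts to look and compute and a tool call to move; the robot and the scene stay as the last step left them, time stands still between calls to the robot, and variables do not carry over. Pictures are saved under pics/ and viewed, at most 10 in all, crops included, and the job is handed in when it is done.

Besides the shell and the picture viewer there is one more tool, called as name(argument=value, ...) on one line, values as JSON. arm_command: Moves the arm, as the interface text tells. Its arguments: {"type":"object","properties":{"commands":{"type":"string"}},"required":["commands"]}

```bash
ls; mkdir -p pics
cat > h.py <<'E'
import numpy as np, cv2, pickle
from station import status, viewer, bot
def grab(name, fn):
    s=status.read_state(); im=viewer.get_image(name)
    if 'mount' in im:
        T=np.eye(4); T[:3,:3]=s['tool_rot']; T[:3,3]=s['eef_pos']; M=T@np.array(im['mount'])
        im['eye']=M[:3,3]; im['rotation']=M[:3,:3]
    cv2.imwrite(f'pics/{fn}.png', im['pixels'][:,:,::-1]); pickle.dump(im,open(f'pics/{fn}.pkl','wb')); return im
def load(fn): return pickle.load(open(f'pics/{fn}.pkl','rb'))
def K(im):
    f=200/np.tan(np.radians(im['fov_y'])/2); return np.array([[f,0,im['cx']],[0,f,im['cy']],[0,0,1.]])
def ray(im,uv):
    p=cv2.undistortPoints(np.array([[uv]],float),K(im),np.array(im['dist'],float))[0,0]
    d=np.array(im['rotation'])@np.array([p[0],p[1],1]); return np.array(im['eye']),d/np.linalg.norm(d)
def onz(im,uv,z):
    e,d=ray(im,uv); return e+d*(z-e[2])/d[2]
def tri(rs):
    A=0;b=0
    for e,d in rs:
        P=np.eye(3)-np.outer(d,d); A=A+P; b=b+P@e
    x=np.linalg.solve(A,b); return x,[np.linalg.norm((np.eye(3)-np.outer(d,d))@(x-e)) for e,d in rs]
def proj(im,X):
    R=np.array(im['rotation']); t=-R.T@np.array(im['eye'])
    return cv2.projectPoints(np.array(X,float).reshape(-1,1,3),cv2.Rodrigues(R.T)[0],t,K(im),np.array(im['dist'],float))[0][:,0]
E
python3 - <<'E'
from h import *
a=[grab(n,n+'0') for n in('scene','side')]
for i in a: print(i['eye'],i['rotation'],i['fov_y'])
E
```

```text
pics
[1.52684295 0.42286502 0.97101677] [[-4.45154150e-01  6.00680965e-01 -6.64093488e-01]
 [ 8.95453785e-01  2.98159580e-01 -3.30550123e-01]
 [-5.49331136e-04 -7.41810787e-01 -6.70609018e-01]] 49.55041020809373
[0.21148468 0.59786318 0.8961155 ] [[-0.79396756 -0.45347501  0.40493942]
 [-0.60776729  0.57525465 -0.54744955]
 [ 0.0153114  -0.68076611 -0.73234081]] 54.30253445879569
```

View pics/scene0.png

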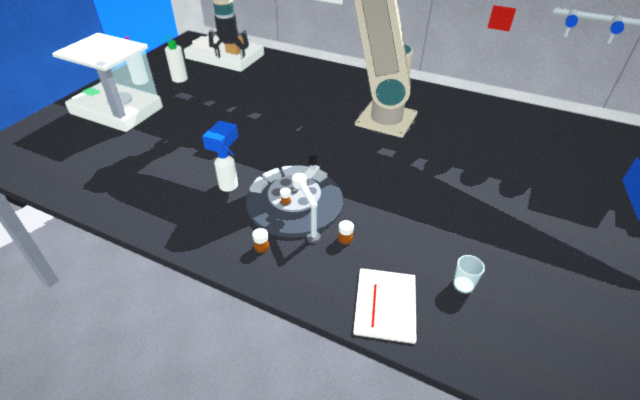

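View pics/side0.png

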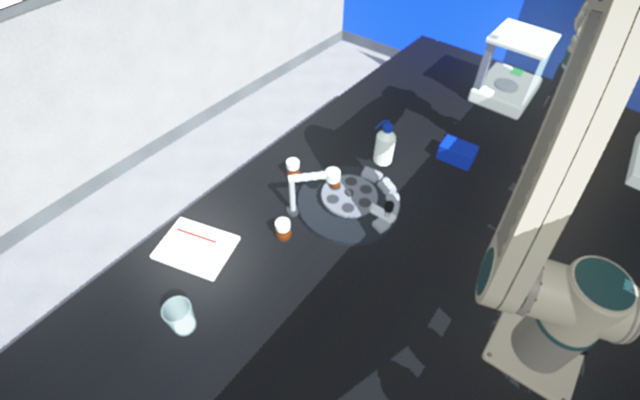

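The stage is at about (294,198) in scene and (348,205) in side. The black knob is at about (312,160) in scene and (389,207) in side. There are three amber jars. Those at scene (260,240) and (346,232) stand on the bench. The one at scene (285,197) / side (333,178) stands on the disc and is the smallest, so it fits. I'll confirm that in an enlarged crop and make rough measurements.

Run:
```python
from h import *
a,b=load('scene0'),load('side0')
c=[cv2.resize(i['pixels'][y:y+120,x:x+130,::-1],(400,369),interpolation=cv2.INTER_CUBIC) for i,x,y in((a,235,135),(b,280,140))]
cv2.imwrite('pics/crop1.png',np.hstack(c))
k,r=tri([ray(a,(312,160)),ray(b,(389,207))]);print('knob',k,r)
k,r=tri([ray(a,(285,191)),ray(b,(333,172))]);print('jar?',k,r)
print('stage', onz(a,(295,199),.02),onz(b,(350,205),.02))
```

```text
knob [ 0.48626419 -0.09819779  0.082736  ] [np.float64(0.0020088499425892294), np.float64(0.002008849942589103)]
jar? [ 0.68100671 -0.09459334  0.10184194] [np.float64(0.0009882767584701215), np.float64(0.0009882767584700935)]
stage [ 0.62208364 -0.09372854  0.02      ] [ 0.60440573 -0.08295263  0.02      ]
```

View pics/crop1.png

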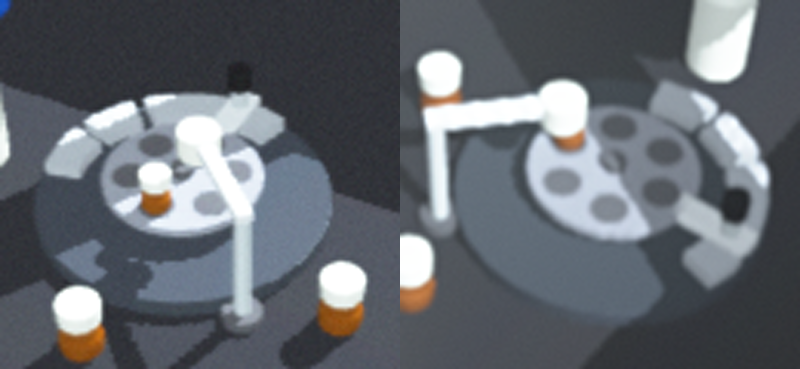

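The crop confirms it. The smallest jar stands on the disc under or beside the reader head, and the two larger ones stand on the bench. The knob is at scene (313,160) and side (389,207), and the plate gaps run towards -y. Next I'll go above the knob with the wrist camera.

Run:
```python
from h import *
a,b=load('scene0'),load('side0')
s=status.read_state();print(np.round(s['tool_rot'],3),s['eef_pos'],s['width'],bot.pinch_z)
print('bottle',onz(a,(228,187),0),onz(b,(383,163),0)); print('bottle cap',tri([ray(a,(222,135)),ray(b,(388,126))]))
print('tipbox',onz(b,(457,155),.05))
i=viewer.get_image('wrist');print(np.round(i['mount'],3),i['fov_y'])
```

```text
[[ 0.927  0.374 -0.001]
 [ 0.374 -0.927  0.002]
 [ 0.    -0.002 -1.   ]] [ 0.23379327 -0.57885142  0.23025049] 1.0007792660326031 0.0187
bottle [ 0.65134646 -0.33881083  0.        ] [ 0.63337048 -0.32773346  0.        ]
bottle cap (array([ 0.63109523, -0.3311174 ,  0.18015753]), [np.float64(0.022314063995284593), np.float64(0.022314063995284666)])
tipbox [ 0.4347383  -0.46735894  0.05      ]
[[ 0.    -0.958 -0.286  0.073]
 [ 1.     0.    -0.    -0.   ]
 [ 0.    -0.286  0.958 -0.143]
 [ 0.     0.     0.     1.   ]] 61.31750399974305
```

arm_command(commands="31 -22 -5 0 1;31 -22 -5 0 1;31 -22 -5 0 1;31 -22 -5 0 1;31 -22 -5 0 1;31 -22 -5 0 1;31 -22 -5 0 1;31 -22 -5 0 1")

```text
time_s: 0.82
eef_pos: [0.3985, -0.3216, 0.2713]
tool_rot: [[0.927, 0.374, -0.0], [0.374, -0.927, 0.0], [-0.0, -0.0, -1.0]]
wrist_force: [-0.1, 0.1, 0.8]
width: 1.0
grasp_force: 0.0
```

arm_command(commands="31 -22 -5 0 1;31 -22 -5 0 1;31 -22 -5 0 1;31 -22 -5 0 1;31 -22 -5 0 1;31 -22 -5 0 1;0 0 0 -7 1;0 0 0 -7 1")

```text
time_s: 1.48
eef_pos: [0.5222, -0.1292, 0.3014]
tool_rot: [[0.803, 0.596, 0.0], [0.596, -0.803, -0.0], [0.0, 0.0, -1.0]]
wrist_force: [-0.6, 0.1, -1.7]
width: 1.001
grasp_force: 0.0
```

arm_command(commands="0 0 0 -7 1;0 0 0 -7 1;0 0 0 -7 1;0 0 0 -7 1;0 0 0 -7 1;0 0 0 -7 1;0 0 0 -7 1;0 0 0 -5 1")

```text
time_s: 2.15
eef_pos: [0.5208, -0.1313, 0.3009]
tool_rot: [[-0.005, 1.0, -0.001], [1.0, 0.005, 0.0], [0.0, -0.001, -1.0]]
wrist_force: [-0.7, -1.1, -0.4]
width: 1.001
grasp_force: 0.0
```

Run:
```python
from h import *
s=status.read_state();print(np.round(s['tool_rot'],3),s['eef_pos'],s['time_s'],s['wrist_force'],s['dq'])
w=grab('wrist','w1'); print(w['eye'])
print(proj(w,[[.486,-.098,.084],[.615,-.09,.048],[.486,-.098,.036]]))
```

```text
[[-0.005  1.    -0.001]
 [ 1.     0.005  0.   ]
 [ 0.    -0.001 -1.   ]] [ 0.52081421 -0.13129222  0.30088205] 2.15 [-0.73037259 -1.09890594 -0.44932229] [ 2.89095531e-04  5.74530012e-04 -2.00810362e-03  9.30782484e-04
 -2.07539796e-04 -9.99456450e-01]
[ 0.52130219 -0.05837653  0.44424666]
[[285.09084065 135.87812202]
 [399.3368248  126.29242527]
 [288.92888021 131.45102494]]
```

View pics/w1.png

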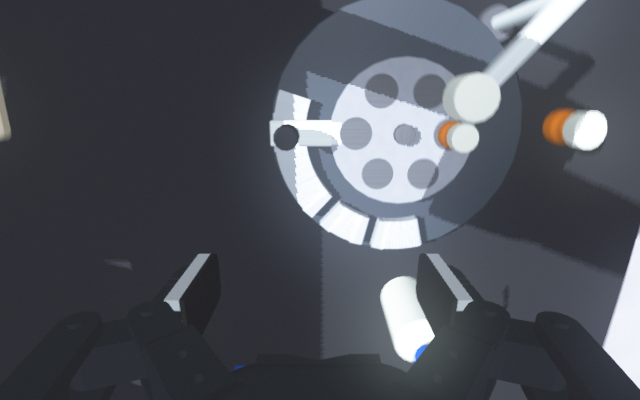

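The wrist view shows the knob at (286,137), the disc centre hole at (407,133), gaps in the plate at (328,206) and (371,231), and the small jar at (455,136). I'll go above the knob for a second, closer look.

arm_command(commands="8 -9 25 0 1;8 -9 25 0 1;8 -8 25 0 1;8 -8 25 0 1;0 0 0 0 1;0 0 0 0 1;0 0 0 0 1;0 0 0 0 1")

```text
time_s: 2.87
eef_pos: [0.4894, -0.1005, 0.2036]
tool_rot: [[0.001, 1.0, 0.004], [1.0, -0.001, -0.002], [-0.002, 0.004, -1.0]]
wrist_force: [-0.4, 0.1, 0.7]
width: 1.0
grasp_force: 0.0
```

Run:
```python
from h import *
s=status.read_state();print(np.round(s['tool_rot'],3),s['eef_pos'],s['time_s'],s['wrist_force'],s['dq'][5])
w=grab('wrist','w2'); print(w['eye'])
print(proj(w,[[.486,-.098,.084],[.486,-.098,.098],[.615,-.09,.048]]))
cv2.imwrite('pics/w2b.png',cv2.resize(w['pixels'][0:300,200:600,::-1],(800,600),interpolation=cv2.INTER_CUBIC))
```

```text
[[ 0.001  1.     0.004]
 [ 1.    -0.001 -0.002]
 [-0.002  0.004 -1.   ]] [ 0.4894047  -0.10047337  0.20363139] 2.8667 [-0.3512578   0.10937489  0.68876018] -0.003498716929727093
[ 0.48961324 -0.02727991  0.34685399]
[[312.50054111 187.64743198]
 [312.27646729 192.39342931]
 [454.57244456 168.73762464]]
```

View pics/w2b.png

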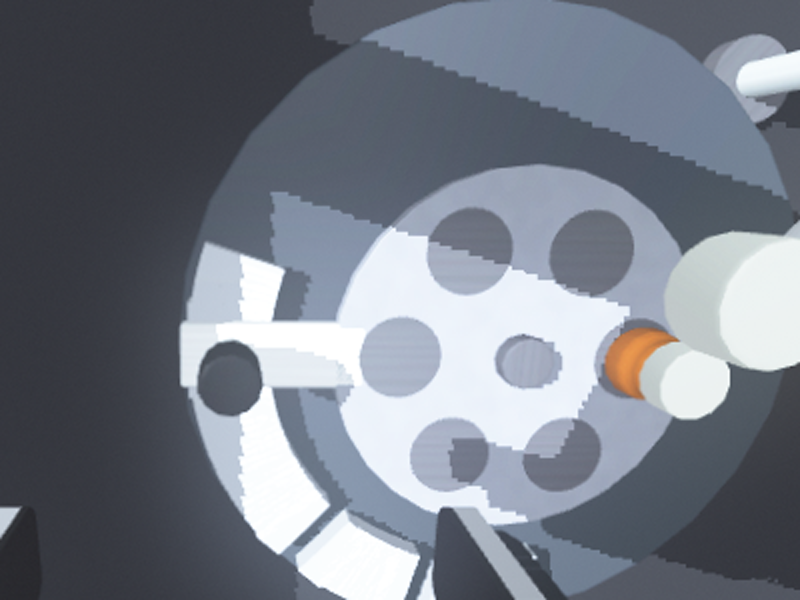

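The crop shows the knob top at full-frame (315,192). Disc hole pairs average to (459,176). The first gap runs from about (343,277) to (370,254).

Run:
```python
from h import *
w=load('w2');w1=load('w1')
f=lambda x,y:(200+x/2,y/2)
ax=np.mean([onz(w,f(*p),.048) for p in((470,250),(563,455),(592,252),(450,455))],0);print('axis',ax)
print('axis w1',np.mean([onz(w1,p,.048) for p in((381,91),(423,174),(430,90),(377,174))],0))
k=onz(w,f(231,384),.098);print('knob top',k, 'r',np.linalg.norm((k-ax)[:2]))
g=w['pixels'].astype(int).sum(2)
m=((g<240)*255).astype(np.uint8); m=m[150:230,280:345]
n,l,st,c=cv2.connectedComponentsWithStats(m);i=1+np.argmax(0) 
for j in range(1,n):
  if st[j][4]>100: print('dark',st[j],c[j]+[280,150])
a=load('scene0');b=load('side0')
print('tri knob top', tri([ray(w,f(231,384)),ray(w1,(285.5,138))]), tri([ray(a,(313,155.5)),ray(b,(389,202.5)),ray(w,f(231,384))]))
th0=np.arctan2(*(k-ax)[[1,0]])
print('th0',th0)
for p in((277,552),(330,505),(297,558),(350,510),(287,555),(340,508)):
  q=onz(w,f(*p),.0355)-ax; print(p,np.hypot(q[0],q[1]),(np.arctan2(q[1],q[0])-th0)%6.283)
for p in((328,206),(371,231)):
  q=onz(w1,p,.0355)-ax; print('w1',p,np.hypot(q[0],q[1]),(np.arctan2(q[1],q[0])-th0)%6.283)
```

```text
axis [ 0.62064874 -0.09928977  0.048     ]
axis w1 [ 0.61961984 -0.09827089  0.048     ]
knob top [ 0.4884724  -0.09769104  0.098     ] r 0.13218601021374124
dark [  0   0  16  80 892] [285.29820628 193.19955157]
tri knob top (array([ 0.48799853, -0.09860384,  0.09575516]), [np.float64(0.000534754609010189), np.float64(0.0005347546090102959)]) (array([ 0.48788569, -0.09479867,  0.10390697]), [np.float64(0.0014408836372466582), np.float64(0.0022407779731461065), np.float64(0.0013262644496984184)])
th0 3.129497803955059
(277, 552) 0.1525053945015738 0.7879962065284332
(330, 505) 0.1148500086874816 0.7830028370343873
(297, 558) 0.1478544210888847 0.8550867770647255
(350, 510) 0.10982097524960509 0.8673811067855555
(287, 555) 0.1500988608812589 0.8209564056533774
(340, 508) 0.11243433440755575 0.8259721881731048
w1 (328, 206) 0.12660161631541283 0.8291975274621706
w1 (371, 231) 0.1298239388032852 1.3493239451119878
```

Run:
```python
from h import *
ax=np.array([.6202,-.0988]);th0=3.1295
for n in('w1','w2'):
  w=load(n); g=w['pixels'].astype(np.float32).sum(2)/3
  for z in (.0355,):
    for r in(.122,.128,.132,.138,.144):
      t=np.arange(.70,.96,.01); P=np.c_[ax[0]+r*np.cos(th0+t),ax[1]+r*np.sin(th0+t),0*t+z]
      uv=proj(w,P).astype(np.float32); print(n,r,cv2.remap(g,uv[:,:1],uv[:,1:],cv2.INTER_LINEAR).ravel().astype(int))
  if n=='w1':
    for r in(.122,.132,.142):
      t=np.arange(1.2,1.5,.01); P=np.c_[ax[0]+r*np.cos(th0+t),ax[1]+r*np.sin(th0+t),0*t+z]
      uv=proj(w,P).astype(np.float32); print('2nd',r,cv2.remap(g,uv[:,:1],uv[:,1:],cv2.INTER_LINEAR).ravel().astype(int))
```

```text
w1 0.122 [253 253 252 250 249 248 248 248 244 197 127 103 102 102 102 107 126 173
 217 231 238 246 247 248 248 248]
w1 0.128 [253 253 251 249 248 248 248 248 246 219 143 104 101 101 101 107 126 176
 217 231 239 246 248 248 248 248]
w1 0.132 [253 253 251 249 248 248 248 248 247 232 157 105 101 101 100 101 110 166
 219 232 240 247 248 248 248 248]
w1 0.138 [254 253 252 249 248 248 248 248 247 237 170 107  99  99  99 100 110 176
 222 234 242 247 248 248 248 248]
w1 0.144 [253 252 251 249 248 248 248 248 247 244 194 117 103 115 118 125 140 187
 223 234 244 247 248 248 248 248]
2nd 0.122 [254 253 252 250 248 248 248 247 240 204 133 106 102 103 103 103 117 163
 215 231 238 245 247 248 248 248 248 250 252 253 253]
2nd 0.132 [252 251 251 249 248 248 248 248 246 225 169 114 101 101 101 103 117 178
 223 233 241 247 248 248 248 248 248 251 251 252 254]
2nd 0.142 [253 252 251 249 248 248 248 248 248 242 201 125 100  99 100 101 113 177
 224 235 243 247 248 248 248 248 248 251 253 253 254]
w2 0.122 [255 254 253 252 252 252 252 252 248 189 125 118 121 140 178 232 242 242
 242 242 247 252 252 252 252 252]
w2 0.128 [254 254 254 252 252 252 252 252 252 217 138 117 120 143 166 227 241 242
 242 242 248 252 252 252 252 252]
w2 0.132 [254 254 253 252 252 252 252 252 252 234 148 117 116 116 142 231 241 242
 241 241 249 252 252 252 252 252]
w2 0.138 [254 253 252 252 252 252 252 252 252 245 157 115 115 115 130 231 241 241
 242 241 250 252 252 252 252 252]
w2 0.144 [254 253 253 252 252 252 252 252 252 250 197 145 147 150 154 229 241 241
 241 245 252 252 252 252 252 252]
```

The gap edges are at 0.797 and 0.903 rad, so the notch centre is about 0.85 rad from the knob. That is the first gap, and the wrong one is at 1.35. I'll descend around the knob with the fingers opening radially.

arm_command(commands="2 -1 25 0 1;0 0 25 0 1;0 0 25 0 1;0 0 25 0 1;0 0 20 0 1;0 0 18 0 1;0 0 0 0 1;0 0 0 0 1")

```text
time_s: 3.58
eef_pos: [0.4867, -0.0978, 0.0637]
tool_rot: [[0.001, 1.0, -0.0], [1.0, -0.001, 0.0], [0.0, -0.0, -1.0]]
wrist_force: [-0.0, 0.1, 0.6]
width: 1.0
grasp_force: 0.0
```

Run:
```python
from h import *
s=status.read_state();print(np.round(s['tool_rot'],3),s['eef_pos'],s['time_s'],s['wrist_force'])
w=grab('wrist','w3')
a=grab('side','s3');c=cv2.resize(a['pixels'][140:260,300:460,::-1],(533,400),interpolation=cv2.INTER_CUBIC)
cv2.imwrite('pics/m3.png',np.hstack([cv2.resize(w['pixels'][:,:,::-1],(400,250)),cv2.resize(c,(333,250))]))
```

```text
[[ 0.001  1.    -0.   ]
 [ 1.    -0.001  0.   ]
 [ 0.    -0.    -1.   ]] [ 0.48669103 -0.09780927  0.06368894] 3.5833 [-0.02348201  0.10379761  0.55673012]
```

View pics/m3.png

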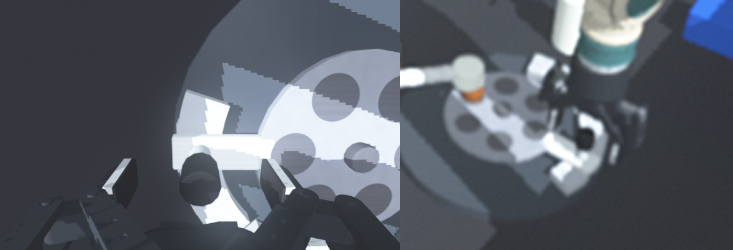

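The knob sits centred between the open pads, so I'll close on it.

arm_command(commands="0 1 -2 0 1;0 0 0 0 0.6;0 0 0 0 0.4;0 0 0 0 0.2;0 0 0 0 0.1;0 0 0 0 0.1;0 0 0 0 0.1;0 0 0 0 0.1")

```text
time_s: 4.35
eef_pos: [0.4873, -0.0974, 0.0657]
tool_rot: [[0.0, 1.0, 0.0], [1.0, -0.0, -0.0], [-0.0, 0.0, -1.0]]
wrist_force: [-1.1, 0.4, 4.0]
width: 0.288
grasp_force: 58.7
```

arm_command(commands="0 0 -2 0 0.1;0 0 -2 0 0.1;0 0 -2 0 0.1;0 0 -2 0 0.1;0 0 -2 0 0.1;0 0 -0.5 0 0.1;0 0 0 0 0.1;0 0 0 0 0.1")

```text
time_s: 5.02
eef_pos: [0.4872, -0.0974, 0.0757]
tool_rot: [[0.0, 1.0, 0.0], [1.0, -0.0, 0.0], [0.0, 0.0, -1.0]]
wrist_force: [3.7, -0.5, -9.7]
width: 0.288
grasp_force: 59.4
```

arm_command(commands="-2.3 0 0 -1 0.1;-4.6 0.1 0 -2 0.1;-5.8 0.13 0 -2.5 0.1;-5.8 0.13 0 -2.5 0.1;-5.8 0.13 0 -2.5 0.1;-5.8 0.13 0 -2.5 0.1;-5.8 0.13 0 -2.5 0.1;-5.8 0.13 0 -2.5 0.1")

```text
time_s: 5.68
eef_pos: [0.4928, -0.138, 0.0753]
tool_rot: [[-0.311, 0.95, -0.002], [0.95, 0.311, 0.002], [0.002, -0.001, -1.0]]
wrist_force: [3.4, 0.2, -10.1]
width: 0.288
grasp_force: 59.4
```

```bash
cat > c.py <<'E'
from h import *
s=status.read_state();p=np.array(s['eef_pos']);ax=np.array([.6202,-.0988]);d=p[:2]-ax
R=np.array(s['tool_rot']);th=np.arctan2(d[1],d[0])%6.283
print('r',np.hypot(*d),'turned',th-3.1311,'yaw off',np.degrees(np.arctan2(-R[1,1],-R[0,1])%6.283-th),p,s['wrist_force'],s['time_s'],s['width'])
E
python3 c.py
```

```text
r 0.1333149217373112 turned 0.3088591022147549 yaw off 1.0279211557129704 [ 0.49278247 -0.13801276  0.07531576] [  3.38248699   0.21078914 -10.1112834 ] 5.6833 0.2879291870351561
```

arm_command(commands="-5.8 0.13 0 -2.5 0.1;-5.8 0.13 0 -2.5 0.1;-5.8 0.13 0 -2.5 0.1;-5.8 0.13 0 -2.5 0.1;-5.8 0.13 0 -2.5 0.1;-5.8 0.13 0 -2.5 0.1;-5.8 0.13 0 -2.5 0.1;-5.8 0.13 0 -2.5 0.1")

```text
time_s: 6.35
eef_pos: [0.5134, -0.1786, 0.0748]
tool_rot: [[-0.617, 0.787, -0.004], [0.787, 0.617, 0.002], [0.004, -0.002, -1.0]]
wrist_force: [2.1, -0.1, -9.7]
width: 0.286
grasp_force: 59.5
```

arm_command(commands="-5.8 0.13 0 -2.5 0.1;-5.8 0.13 0 -2.5 0.1;-4.6 0.1 0 -2 0.1;-4.6 0.1 0 -2 0.1;-2.3 0 0 -1 0.1;-1.6 0 0 -0.7 0.1;0 0 0 0 0.1;0 0 0 0 0.1")

```text
time_s: 7.02
eef_pos: [0.5303, -0.1971, 0.075]
tool_rot: [[-0.751, 0.66, -0.004], [0.66, 0.751, -0.0], [0.003, -0.003, -1.0]]
wrist_force: [-2.9, -2.4, -9.8]
width: 0.29
grasp_force: 59.6
```

```bash
python3 c.py
python3 - <<'E'
from h import *
w=grab('wrist','w4')
cv2.imwrite('pics/w4.png',w['pixels'][:,:,::-1])
E
```

```text
r 0.1331707099315815 turned 0.8402453240506298 yaw off 1.1179134492245952 [ 0.53032022 -0.19706527  0.07500569] [-2.94483663 -2.38854055 -9.76471512] 7.0167 0.29002577363467535
```

View pics/w4.png

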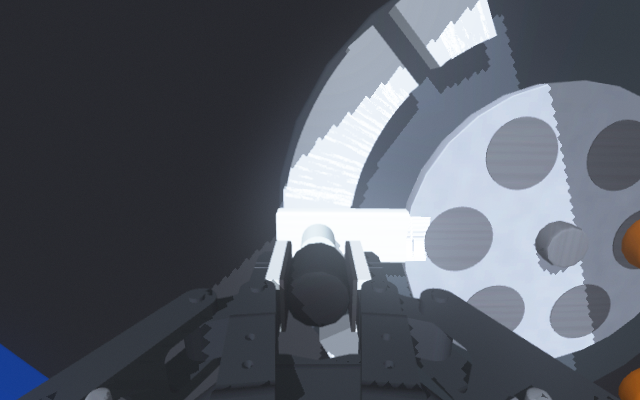

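The grip holds at about 0.84 rad, and the home notch is visible at about (405,50). I'll measure it as a reference for the angle.

Run:
```python
from h import *
ax=np.array([.6202,-.0988]);th0=3.1295
w=load('w4'); g=w['pixels'].astype(np.float32).sum(2)/3
for r in(.122,.132,.142):
  t=np.arange(-.12,.12,.01); P=np.c_[ax[0]+r*np.cos(th0+t),ax[1]+r*np.sin(th0+t),0*t+.0355]
  uv=proj(w,P).astype(np.float32); print(r,cv2.remap(g,uv[:,:1],uv[:,1:],cv2.INTER_LINEAR).ravel().astype(int))
print(onz(w,(458,239),.048),[onz(w,p,.048) for p in((523,152),(497,311),(458,239))])
for p in((458,239),): 
  q=onz(w,p,.048)[:2]-ax; print(np.arctan2(q[1],q[0])%6.283-th0,np.hypot(*q))
w=load('w2');q=onz(w,(400,178.5),.048)[:2]-ax; print(np.arctan2(q[1],q[0])%6.283-th0,np.hypot(*q))
```

```text
0.122 [253 242 241 242 242 242 242 192 126 126 125  94  88  88  89  89  89  89
  99 238 242 242 242 242]
0.132 [170 171 171 171 172 172 173 172 125 125 124 105  87  86  87  87  88  87
 116 172 172 173 173 173]
0.142 [171 171 172 173 173 172 173 173 133 121 121 108  83  84  84  85  84  85
 166 174 175 174 175 174]
[ 0.58349084 -0.14002204  0.048     ] [array([ 0.56606138, -0.08659637,  0.048     ]), array([ 0.63827162, -0.14860006,  0.048     ]), array([ 0.58349084, -0.14002204,  0.048     ])]
0.8551493950006677 0.05519799374467717
0.01831165254526068 0.05475850135634716
```

The rotation matches the notch to within about 1 mm, which is inside the play. I'll nudge 0.5 mm, then lower gently while watching the force.

arm_command(commands="-0.5 0 0 0 0.1;0 0 1 0 0.1;0 0 1 0 0.1;0 0 0.5 0 0.1;0 0 0.5 0 0.1;0 0 0.5 0 0.1;0 0 0 0 0.1;0 0 0 0 0.1")

```text
time_s: 7.73
eef_pos: [0.5307, -0.1974, 0.0719]
tool_rot: [[-0.751, 0.66, -0.004], [0.66, 0.751, -0.001], [0.003, -0.003, -1.0]]
wrist_force: [-5.3, -3.2, -7.7]
width: 0.284
grasp_force: 59.7
```

The force of -7.7 N equals the free spring at 6.2 mm, so the pin is already in the notch. I'll lower the rest gently.

arm_command(commands="0 0 0.6 0 0.1;0 0 0.6 0 0.1;0 0 0.6 0 0.1;0 0 0.6 0 0.1;0 0 0.6 0 0.1;0 0 0.6 0 0.1;0 0 0 0 0.1;0 0 0 0 0.1")

```text
time_s: 8.4
eef_pos: [0.5308, -0.1974, 0.0685]
tool_rot: [[-0.751, 0.66, -0.004], [0.66, 0.751, -0.001], [0.002, -0.003, -1.0]]
wrist_force: [-4.9, -2.9, -7.0]
width: 0.287
grasp_force: 59.8
```

arm_command(commands="0 0 0 0 0.35;0 0 0 0 0.5;0 0 0 0 0.7;0 0 0 0 1;0 0 0 0 1;0 0 0 0 1;0 0 0 0 1;0 0 0 0 1")

```text
time_s: 9.07
eef_pos: [0.5328, -0.1975, 0.0688]
tool_rot: [[-0.751, 0.66, 0.0], [0.66, 0.751, 0.0], [-0.0, 0.0, -1.0]]
wrist_force: [-0.1, 0.4, 0.7]
width: 0.998
grasp_force: 0.0
```

arm_command(commands="0 0 -10 0 1;0 0 -15 0 1;0 0 -20 0 1;0 0 -25 0 1;0 0 -25 0 1;0 0 -25 0 1;0 0 0 0 1;0 0 0 0 1")

```text
time_s: 9.73
eef_pos: [0.5342, -0.1983, 0.1915]
tool_rot: [[-0.751, 0.66, 0.005], [0.66, 0.751, -0.002], [-0.005, 0.001, -1.0]]
wrist_force: [0.5, -0.9, 0.4]
width: 1.002
grasp_force: 0.0
```

```bash
python3 c.py
python3 - <<'E'
from h import *
w=grab('wrist','w5');a=grab('side','s5');b=grab('scene','c5')
c=[cv2.resize(i['pixels'][y:y+120,x:x+130,::-1],(325,300),interpolation=cv2.INTER_CUBIC) for i,x,y in((b,235,135),(a,280,140))]
cv2.imwrite('pics/m5.png',np.vstack([cv2.resize(w['pixels'][:300,:,::-1],(650,300)),np.hstack(c)]))
E
```

```text
r 0.1314849019835149 turned 0.8680760890516535 yaw off -0.4567891761379197 [ 0.5341922  -0.1982532   0.19145178] [ 0.53399962 -0.85372899  0.4408654 ] 9.7333 1.0015640999959736
```

View pics/m5.png

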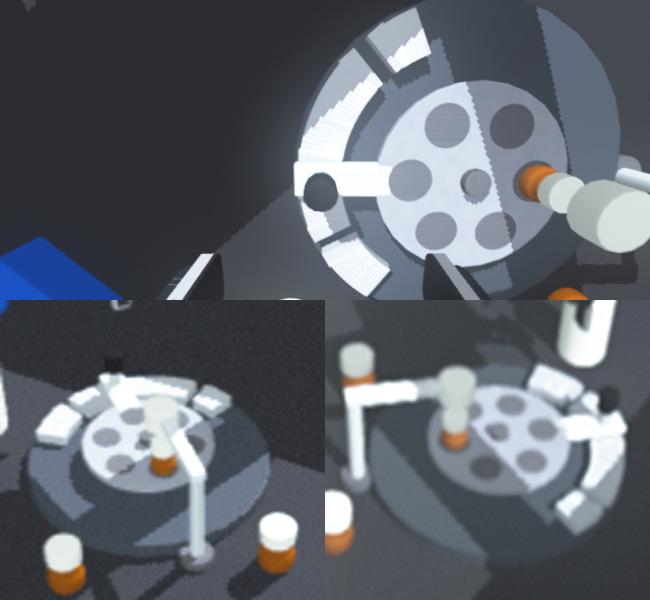

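The jar stands under the reader and the arm is over the first gap. I'll check the knob height to confirm the pin is home.

Run:
```python
from h import *
ax=np.array([.6202,-.0988])
def dark(im,X,z,thr):
  u,v=proj(im,X)[0].astype(int); x0,y0=u-22,v-22
  g=im['pixels'][y0:y0+44,x0:x0+44].max(2); m=(g<thr).astype(np.uint8); n,l,st,c=cv2.connectedComponentsWithStats(m)
  return (u,v),[(s[:5]+[x0,y0,0,0,0],) for s in st[1:] if s[4]>20]
for base,th,names in(('start',3.1345,('scene0','side0')),('end',3.98,('c5','s5'))):
  for n in names:
    im=load(n)
    for z in (.098,.0905,.105): print(n,z,proj(im,[[ax[0]+.132*np.cos(th),ax[1]+.132*np.sin(th),z]])[0].round(1))
    print(dark(im,[[ax[0]+.132*np.cos(th),ax[1]+.132*np.sin(th),.088]],0,30 if 's' in n else 30))
w=load('w5')
for z in(.098,.105):
  k=onz(w,(315.5,190),z)[:2]-ax; print(z,np.hypot(*k),np.arctan2(k[1],k[0])%6.283-3.1385)
```

```text
scene0 0.098 [312.2 157.2]
scene0 0.0905 [312.2 159. ]
scene0 0.105 [312.2 155.5]
((np.int64(312), np.int64(159)), [])
side0 0.098 [389.6 202.5]
side0 0.0905 [389.2 204.3]
side0 0.105 [389.9 200.8]
((np.int64(389), np.int64(204)), [])
c5 0.098 [279.9 156.3]
c5 0.0905 [280.  158.1]
c5 0.105 [279.8 154.6]
((np.int64(280), np.int64(158)), [])
s5 0.098 [393.8 176.1]
s5 0.0905 [393.5 177.9]
s5 0.105 [394.2 174.4]
((np.int64(393), np.int64(178)), [])
0.098 0.13252950284879617 0.8084462215980759
0.105 0.13258092543038 0.7937106063179118
```

arm_command(commands="25 0 0 0 1;30 0 0 0 1;30 0 0 0 1;25 0 0 0 1;0 0 0 0 1;0 0 0 0 1;0 0 0 0 1;0 0 0 0 1")

```text
time_s: 10.55
eef_pos: [0.4507, -0.1254, 0.1884]
tool_rot: [[-0.751, 0.66, -0.0], [0.66, 0.751, -0.0], [-0.0, -0.0, -1.0]]
wrist_force: [-0.4, 1.1, 0.4]
width: 1.002
grasp_force: 0.0
```

Run:
```python
from h import *
w=grab('wrist','w6'); v=load('w5'); ax=np.array([.6202,-.0988])
p=[.6202+.132*np.cos(3.98),-.0988+.132*np.sin(3.98)]
out=[]
for i in(v,w):
  u=proj(i,[[*p,.085]])[0].astype(int)-[25,30]; print('crop origin',u)
  for z in(.070,.0775,.098,.1055): print(z,((proj(i,[[*p,z]])[0]-u)*8).round(0))
  c=i['pixels'][u[1]:u[1]+60,u[0]:u[0]+50,::-1]; out.append(cv2.resize(np.clip(c.astype(float)*1.5,0,255).astype(np.uint8),(400,480),interpolation=cv2.INTER_CUBIC))
cv2.imwrite('pics/m6.png',np.hstack(out))
```

```text
crop origin [291 160]
0.07 [202. 207.]
0.0775 [202. 227.]
0.098 [201. 286.]
0.1055 [200. 310.]
crop origin [292 286]
0.07 [201. 165.]
0.0775 [201. 205.]
0.098 [200. 325.]
0.1055 [200. 374.]
```

View pics/m6.png

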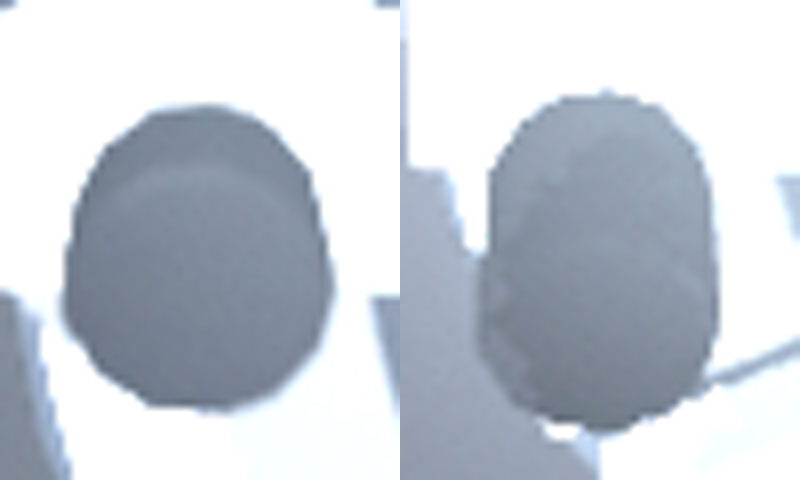

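The close views put the knob's top-face centre at the 98 mm height (rows 286 and 325 expected, 285 and 336 seen). Riding on the plate would give 374 in the second view. The free spring force at 2.8 mm says the same: the pin is home. The gripper is clear, so I'm handing in.

```bash
python3 -c "
from station import job_done
print(job_done())"
```

```text
the job is handed in; nothing more can be done
None
```

I turned the turntable one station, to the first notch (about 0.84 rad). Camera views and the spring force both show the pin home, with the jar standing under the reader and the gripper clear; I've handed the job in, but no verdict came back.

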